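# Load the slim sample vials from the mixer into their colour holders

### The job

Take the four slim vials off the mixer and stand each one upright in the holder of its cap's colour on the loading tray, flat on the holder's floor and let go. The slim red-capped vial is urgent: it must be in its holder before any of the others is in its own; the other three may follow in any order. Keep the vials upright all the way, and leave the two wide jars standing on the mixer untouched.

Things in the scene. Friction and masses are not known exactly. Their poses are not given: they have to be found in the camera images.
- vial_red_center (a point): slim upright round sample vial with a red cap, 28 mm in diameter, 66 mm tall, 30 to 65 g, white label round its middle; the point is its centre, on its axis, 33 mm above its base; z is its axis, up. It starts standing on the mixer platform, whose top is 75 mm above the bench (platform 260 x 200 mm, black, with an aluminium rim that stands 8 mm above it); the six samples stand there in two rows of three, about 75 mm from neighbour to neighbour
- vial_green_center (a point): slim upright round sample vial with a green cap, 28 mm in diameter, 66 mm tall, 30 to 65 g, white label round its middle; the point is its centre, on its axis, 33 mm above its base; z is its axis, up. It starts standing on the mixer platform, whose top is 75 mm above the bench (platform 260 x 200 mm, black, with an aluminium rim that stands 8 mm above it); the six samples stand there in two rows of three, about 75 mm from neighbour to neighbour
- vial_blue_center (a point): slim upright round sample vial with a blue cap, 28 mm in diameter, 66 mm tall, 30 to 65 g, white label round its middle; the point is its centre, on its axis, 33 mm above its base; z is its axis, up. It starts standing on the mixer platform, whose top is 75 mm above the bench (platform 260 x 200 mm, black, with an aluminium rim that stands 8 mm above it); the six samples stand there in two rows of three, about 75 mm from neighbour to neighbour
- vial_yellow_center (a point): slim upright round sample vial with a yellow cap, 28 mm in diameter, 66 mm tall, 30 to 65 g, white label round its middle; the point is its centre, on its axis, 33 mm above its base; z is its axis, up. It starts standing on the mixer platform, whose top is 75 mm above the bench (platform 260 x 200 mm, black, with an aluminium rim that stands 8 mm above it); the six samples stand there in two rows of three, about 75 mm from neighbour to neighbour
- big_red_center (a point): wide upright round sample jar with a red cap, 42 mm in diameter, 60 mm tall, about 90 g, standing on the mixer platform among the slim vials; the point is its centre, 30 mm above its base; z is its axis, up. It stays where it is
- big_green_center (a point): wide upright round sample jar with a green cap, 42 mm in diameter, 60 mm tall, about 90 g, standing on the mixer platform among the slim vials; the point is its centre, 30 mm above its base; z is its axis, up. It stays where it is
- holder_red: red round holder, a shallow dish fixed on the white loading tray (a 6 mm board) for the slim vial with the red cap: 58 mm outside diameter, 10 mm high in all, floor 4 mm thick, a raised lip round a recess 44 mm in diameter and 6 mm deep; the origin is the centre of its underside, z up, so a vial standing in it has its centre 37 mm above the origin. The tray with the four holders lies flat on the bench beside the mixer, on either side
- holder_green: green round holder, a shallow dish fixed on the white loading tray (a 6 mm board) for the slim vial with the green cap: 58 mm outside diameter, 10 mm high in all, floor 4 mm thick, a raised lip round a recess 44 mm in diameter and 6 mm deep; the origin is the centre of its underside, z up, so a vial standing in it has its centre 37 mm above the origin. The tray with the four holders lies flat on the bench beside the mixer, on either side
- holder_blue: blue round holder, a shallow dish fixed on the white loading tray (a 6 mm board) for the slim vial with the blue cap: 58 mm outside diameter, 10 mm high in all, floor 4 mm thick, a raised lip round a recess 44 mm in diameter and 6 mm deep; the origin is the centre of its underside, z up, so a vial standing in it has its centre 37 mm above the origin. The tray with the four holders lies flat on the bench beside the mixer, on either side
- holder_yellow: yellow round holder, a shallow dish fixed on the white loading tray (a 6 mm board) for the slim vial with the yellow cap: 58 mm outside diameter, 10 mm high in all, floor 4 mm thick, a raised lip round a recess 44 mm in diameter and 6 mm deep; the origin is the centre of its underside, z up, so a vial standing in it has its centre 37 mm above the origin. The tray with the four holders lies flat on the bench beside the mixer, on either side
Things that resemble listed ones, but are neither listed nor needed, are in the scene too. Leave any turquoise look-alike of the part that bears vial_yellow_center alone. What is shaped like the part that bears vial_blue_center but turquoise is not meant.

How it is judged:
By the outcome, as a careful person would: the job done as asked, in the order asked, and still so for the second after the job is handed in, with the robot touching nothing.
It also fails if it takes over 104 s, if anything falls off the work surface, if the arm or the gripper's body presses on something with over 40 N, if the wrist force passes 120 N, or if a joint passes its speed limit or range.

### The arm

A 7-joint arm with a two-finger parallel gripper is mounted at the origin on the work surface. World frame = base frame: x ahead of the robot, y to its left, z up, the work surface at z = 0. Lengths are in mm, angles in rad, forces in N, time in s.
With the tool pointing down it reaches from about 425 to 825 mm from the base axis. Payload 3.6 kg.
Tool frame: the origin (TCP) lies on the centre line of the jaws, within the pads' length; the fingertips stand 22 mm ahead of it and the grasp point (between the pads) lies 3 mm ahead of it; z points along the fingers, y is the direction in which the jaws open and shut (so a half turn about z gives the same grasp; the last joint's range is limited). The gripper opens to 85 mm and grips with 20 to 120 N. Pads are 22 mm wide; open, the fingers measure 114 mm over their backs; the gripper's body (76 mm by 85 mm) begins 54 mm behind the grasp point. The pads swing forward as they close: fully open they stand 13 mm farther back than shut.
Start: joints at [-1.288, 0.615, -0.013, 1.423, 0.008, 1.103, -0.04], TCP at [198.132, 619.038, 253.297] pointing down, gripper open.
Joint ranges: [-3.12, 3.12], [-0.3, 2.06], [-1.34, 1.32], [0.26, 2.42], [-1.36, 4.5], [0.01, 1.98], [-2.84, 2.84]. Speed limits (rad/s): [2.79, 2.79, 3.14, 3.14, 3.14, 3.14, 3.14].

### API

Orientations are given as a rotation vector (axis times angle).
In Python, from station import robot gives the robot as it stands.
- The arm moves only by the shell command python3 -m inch 'ROWS'. ROWS is JSON, a list of rows, each a list of 5 numbers: the opening, from 0 (shut) to 1 (fully open), then the shift along the tool's x, y, z in cm, then the turn about the tool's z in rad. In form: [[hand, tx, ty, tz, turn], ...]. A call has 1 to 10 rows; each row is the pose to reach, as a shift and turn from the pose commanded when the call began, along the tool's axes at that moment; what a row does not reach only later rows make up. A row lasts 1/10 s, in which the tool goes at most 50 mm and 8.59 degrees, less where a joint would pass 70% of its speed; a pose out of reach is approached as far as the arm can. A call with a gripper value outside its range is refused whole. The fingers move at their own pace and stop on an object; the grip force is fixed at half the most. Time passes only in rows, so rows that repeat a pose let the fingers close. It gives the time, the measured TCP pose, the force and the opening at its end, in the units of the state.
- robot.sense(): the state, without advancing time (a new reading comes with each control period).
- robot.snapshot(name): name is "side" or "top" or "wrist"; returns a dict with "image" (400x640x3 uint8, red, green, blue), "fx", "fy", "cx", "cy" (pixels), "world_from_camera" (4x4, takes a point from camera to world coordinates). Camera axes: x right, y down, z forward; pixel columns grow to the right and rows downward; lengths in mm; the calibration is good to about 2 mm. A picture is of the moment at which its call begins. There is no depth.
- robot.sign_off(): hands the job in, once; it reports no verdict.
The state is a dict: "t": time; "joint_positions": joint angles; "joint_velocities": joint speeds; "joint_efforts": joint torques, N m; "position": TCP position; "eef_rot": TCP orientation; "wrist_force": force on the tool from outside, world axes, zero at the start; "ft_torque": the same for the moment, N m; "grip_width": finger opening in mm.
Only numpy, scipy, OpenCV 4.12 (cv2) and the standard library are available. Lean on these libraries where they do the work, as an engineer would, in place of code of your own. Each camera call takes 0.05 s, during which the arm holds its last target. There are 200 camera calls.

## Working session

There is one attempt and no reset: what is moved stays moved. The work goes in short steps, Python scripts to look and compute and a shell command to move; the robot and the scene stay as the last step left them, time stands still between calls to the robot, and variables do not carry over. Pictures are saved under pics/ and viewed, about 12 in all and at most 16, crops included, and the job is handed in when it is done.

```bash
mkdir -p pics; ls
python3 - <<'E'
from station import robot
import cv2,json,numpy as np
s=robot.sense();print({k:np.round(v,3).tolist() for k,v in s.items()})
for n in("top","side"):
    p=robot.snapshot(n);cv2.imwrite(f"pics/{n}0.png",p["image"][...,::-1])
    print(n,p["fx"],p["fy"],p["cx"],p["cy"],np.round(p["world_from_camera"],3).tolist())
E
```

```text
pics
{'t': 0.0, 'joint_positions': [-1.288, 0.616, -0.013, 1.425, 0.008, 1.103, -0.04], 'joint_velocities': [-0.001, 0.0, 0.0, 0.0, -0.0, -0.0, 0.0], 'joint_efforts': [-0.0, -46.923, 0.26, -17.103, 0.01, 0.01, -0.0], 'position': [197.896, 618.408, 252.125], 'eef_rot': [-0.484, -3.104, 0.004], 'wrist_force': [0.43, -0.363, -0.513], 'ft_torque': [0.016, -0.039, -0.001], 'grip_width': 85.082}
top 375.59516073353547 375.59516073353547 320.32363764514014 201.77646539100303 [[0.028, -0.994, 0.102, 434.898], [-0.999, -0.029, -0.015, -9.09], [0.018, -0.101, -0.995, 893.947], [0.0, 0.0, 0.0, 1.0]]
side 417.5989183668944 417.5989183668944 319.3859535807747 200.4850040862797 [[-1.0, 0.02, -0.01, 497.661], [0.022, 0.794, -0.608, 488.466], [-0.005, -0.608, -0.794, 753.064], [0.0, 0.0, 0.0, 1.0]]
```

View pics/top0.png

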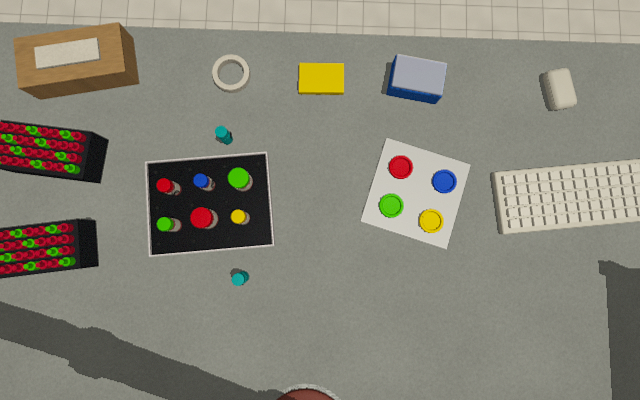

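View pics/side0.png

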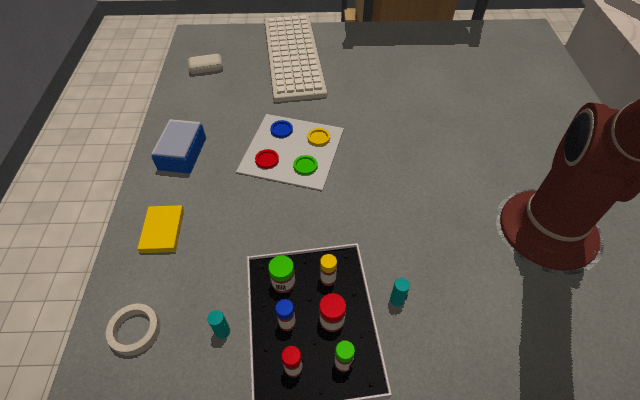

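The top view shows slim red (165,186), blue (201,181), green (165,224) and yellow (238,216). The jars are at (238,178) green and (201,217) red. The holders are red (400,167), blue (444,181), green (391,205) and yellow (431,220), and the turquoise decoys stand off the mixer. The side view agrees. Next I measure by colour mask in both views.

```bash
cat > h.py <<'E'
import cv2,numpy as np
from station import robot
from scipy.spatial.transform import Rotation as R
H={"red":[(0,8),(172,180)],"green":[(45,75)],"blue":[(105,125)],"yellow":[(20,32)]}
def blobs(p,c,roi,amin=40):
    h=cv2.cvtColor(p["image"],cv2.COLOR_RGB2HSV);m=0
    for a,b in H[c]: m=m|cv2.inRange(h,(a,140,70),(b,255,255))
    x0,y0,x1,y1=roi;k=np.zeros_like(m);k[y0:y1,x0:x1]=m[y0:y1,x0:x1]
    C,_=cv2.findContours(k,cv2.RETR_EXTERNAL,cv2.CHAIN_APPROX_NONE)
    out=[]
    for q in C:
        if cv2.contourArea(q)>amin:
            M=cv2.moments(q);out.append((M["m10"]/M["m00"],M["m01"]/M["m00"],cv2.contourArea(q)))
    return out
def ray(p,u,v):
    T=np.array(p["world_from_camera"]);d=T[:3,:3]@np.array([(u-p["cx"])/p["fx"],(v-p["cy"])/p["fy"],1]);return T[:3,3],d/np.linalg.norm(d)
def plane(p,u,v,z):
    o,d=ray(p,u,v);return o+d*(z-o[2])/d[2]
def shift(target,s=None):  # tool-axis shift in cm
    s=s or robot.sense();return R.from_rotvec(s["eef_rot"]).inv().apply(np.array(target)-s["position"])/10
E
python3 - <<'E'
from h import *
R_={"top":((148,155,272,255),(362,138,470,250)),"side":((248,245,388,400),(238,115,345,190))}
for n in R_:
    p=robot.snapshot(n)
    for c in H:
        for r,z in zip(R_[n],(134,14)):
            for u,v,a in blobs(p,c,r): print(n,c,"mixer" if z>50 else "holder",round(u),round(v),int(a),plane(p,u,v,z).round(1)[:2])
s=robot.sense()
print(R.from_rotvec(s["eef_rot"]).as_matrix().round(3))
E
```

```text
top red mixer 201 217 363 [474.  218.5]
top red mixer 164 185 184 [537.3 296.3]
top red holder 400 167 403 [ 614.4 -211.2]
top green mixer 164 224 173 [459.3 291.1]
top green mixer 238 177 331 [557.8 148.4]
top green holder 391 205 413 [ 521.8 -189.1]
top blue mixer 200 180 161 [549.8 224.4]
top blue holder 444 181 403 [ 583.3 -315.8]
top yellow mixer 238 216 162 [478.7 145.1]
top yellow holder 431 221 426 [ 488.1 -283.9]
side red mixer 291 356 328 [537.7 298.5]
side red mixer 332 307 586 [474.7 224.3]
side red holder 267 159 330 [ 613.7 -208.3]
side green mixer 345 351 310 [459.1 292.2]
side green mixer 281 268 487 [557.5 153.3]
side green holder 305 165 339 [ 520.7 -186.2]
side blue mixer 284 309 265 [549.5 225. ]
side blue holder 281 129 274 [ 582.2 -312.7]
side yellow mixer 328 263 238 [478.4 146. ]
side yellow holder 318 137 301 [ 487.3 -281.2]
[[-0.952  0.305 -0.001]
 [ 0.305  0.952 -0.002]
 [ 0.    -0.002 -1.   ]]
```

```bash
python3 -m inch '[[0.6,-42.1,-20.2,2,0],[0.6,-42.1,-20.2,2,0],[0.6,-42.1,-20.2,2,0],[0.6,-42.1,-20.2,2,0],[0.6,-42.1,-20.2,2,0],[0.6,-42.1,-20.2,2,0],[0.6,-42.1,-20.2,2,0],[0.6,-42.1,-20.2,2,0],[0.6,-42.1,-20.2,2,0],[0.6,-42.1,-20.2,2,0]]'; python3 -m inch '[[0.6,0,0,0,0],[0.6,0,0,0,0]]'
python3 - <<'E'
from h import *
print(shift([537.5,297,111]))
p=robot.snapshot("wrist");cv2.imwrite("pics/w1.png",p["image"][...,::-1])
for u,v,a in blobs(p,"red",(0,0,640,400),150): print(u,v,a,plane(p,u,v,137).round(1))
E
```

```text
t: 1.2
position: [542.2, 291.2, 232.8]
eef_rot: [0.5, 3.098, -0.007]
wrist_force: [-0.1, 0.1, 0.0]
grip_width: 51.5
t: 1.4
position: [536.4, 299.6, 233.0]
eef_rot: [-0.483, -3.102, -0.001]
wrist_force: [-0.7, 0.1, 0.1]
grip_width: 51.1
[-0.21375508 -0.22242532 12.20105932]
11.984321745057942 322.86821177005226 733.5 [560.3  -9.1 137. ]
313.1085271317829 209.80232558139534 1032.0 [538.  298.3 137. ]
569.1786932328127 206.6936815652486 3714.0 [599.5 499.1 137. ]
601.4636037797328 162.72844574780058 2557.5 [569.1 524.1 137. ]
198.48137689928734 164.90258168616378 2479.0 [475.2 224.9 137. ]
538.7396416573348 13.985255692422545 893.0 [451.1 483.5 137. ]
```

View pics/w1.png

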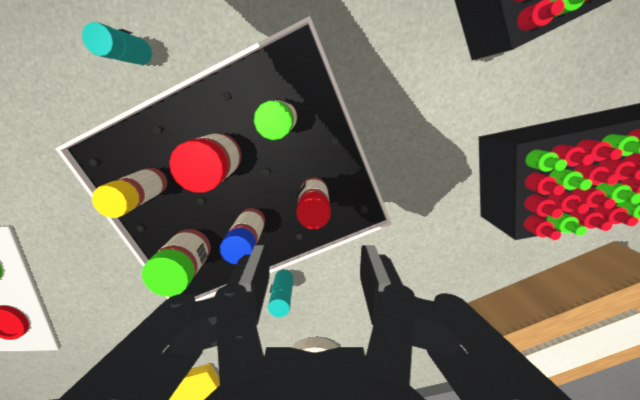

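The wrist view puts the red vial at (313,210), centred between the open jaws, and agrees with my estimate within 1.5 mm. I'll descend and grip.

```bash
python3 -m inch '[[0.6,-0.2,-0.1,4,0],[0.6,-0.2,-0.1,8,0],[0.6,-0.2,-0.1,11,0],[0.6,-0.2,-0.1,12.2,0],[0.6,-0.2,-0.1,12.2,0],[0.1,-0.2,-0.1,12.2,0],[0.1,-0.2,-0.1,12.2,0],[0.1,-0.2,-0.1,12.2,0],[0.1,-0.2,-0.1,12.2,0],[0.1,-0.2,-0.1,12.2,0]]'; python3 -m inch '[[0.1,0,0,0,0],[0.1,0,0,-2,0],[0.1,0,0,-5,0],[0.1,0,0,-8.5,0],[0.1,0,0,-10,0],[0.1,0,0,-10,0]]'
python3 - <<'E'
from h import *
print(shift([614,-210,215]))
p=robot.snapshot("wrist");cv2.imwrite("pics/w2.png",p["image"][...,::-1])
E
```

```text
t: 2.45
position: [540.2, 297.9, 113.5]
eef_rot: [0.484, 3.101, 0.005]
wrist_force: [-0.2, 0.5, 7.0]
grip_width: 26.7
t: 3.05
position: [540.6, 297.3, 214.4]
eef_rot: [0.484, 3.099, 0.006]
wrist_force: [0.2, -0.8, -1.6]
grip_width: 26.7
[-22.47445316 -46.0652086   -0.17063679]
```

View pics/w2.png

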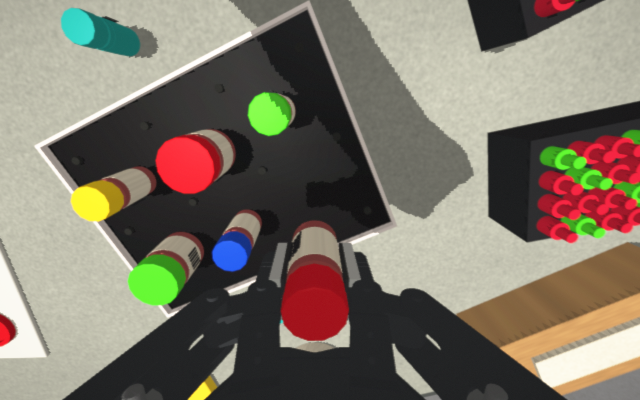

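Red is held upright, with the cap at (315,300). Moving to its holder.

```bash
python3 -m inch '[[0.1,-2,-4,0,0],[0.1,-4.2,-8.6,0,0],[0.1,-6.4,-13.2,0,0],[0.1,-8.6,-17.8,0,0],[0.1,-10.8,-22.4,0,0],[0.1,-13,-27,0,0],[0.1,-15.2,-31.6,0,0],[0.1,-17.4,-36,0,0],[0.1,-19.6,-40.2,0,0],[0.1,-21.4,-43.8,0,0]]'; python3 -m inch '[[0.1,-0.8,-1.6,0,0],[0.1,-1.1,-2.3,0,0],[0.1,-1.1,-2.3,0,0],[0.1,-1.1,-2.3,0,0]]'
python3 - <<'E'
from h import *
print(shift([614,-210,48.5]))
p=robot.snapshot("wrist");cv2.imwrite("pics/w3.png",p["image"][...,::-1])
p=robot.snapshot("top")
for u,v,a in blobs(p,"red",(362,100,500,250)): print(u,v,a,plane(p,u,v,14).round(1))
E
```

```text
t: 4.1
position: [608.1, -188.9, 209.2]
eef_rot: [-0.487, -3.1, 0.001]
wrist_force: [-0.0, -0.1, -0.2]
grip_width: 27.0
t: 4.5
position: [613.0, -207.6, 210.7]
eef_rot: [-0.479, -3.103, -0.004]
wrist_force: [0.1, 0.4, -0.3]
grip_width: 26.7
[-0.19463401 -0.23964166 16.22077815]
400.28958333333327 166.8725 400.0 [ 614.3 -211.3   14. ]
423.9620253164557 149.55274261603375 79.0 [ 658.3 -268.1   14. ]
450.61691542288554 130.94776119402985 67.0 [ 706.3 -332.9   14. ]
440.8280701754386 111.13684210526316 47.5 [ 754.9 -309.4   14. ]
483.24412033574333 171.2845508185822 4011.0 [ 609.8 -410.7   14. ]
```

View pics/w3.png

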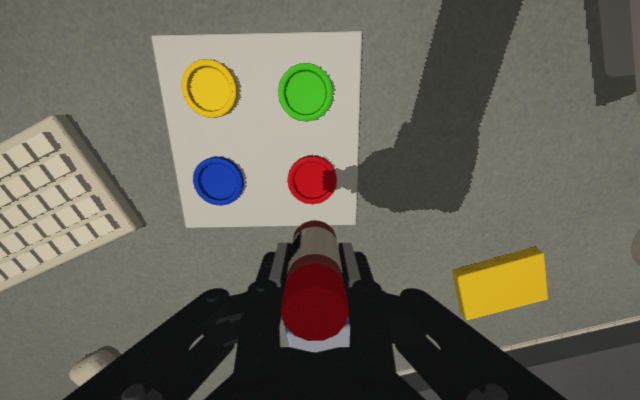

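The red holder shows at (312,180) and the vial is still upright in the jaws. I'll descend to just above the floor, then creep.

```bash
python3 -m inch '[[0.1,-0.2,-0.2,4,0],[0.1,-0.2,-0.2,8,0],[0.1,-0.2,-0.2,11.5,0],[0.1,-0.2,-0.2,14,0],[0.1,-0.2,-0.2,15.2,0],[0.1,-0.2,-0.2,15.4,0],[0.1,-0.2,-0.2,15.4,0],[0.1,-0.2,-0.2,15.4,0]]'
python3 - <<'E'
from h import *
print(shift([614,-210,48.5]))
p=robot.snapshot("side");cv2.imwrite("pics/s3.png",cv2.resize(p["image"][80:230,180:400,::-1],None,fx=3,fy=3))
E
```

```text
t: 5.4
position: [615.5, -213.5, 59.2]
eef_rot: [0.484, 3.101, -0.001]
wrist_force: [-0.1, -0.0, -1.6]
grip_width: 26.5
[0.25814147 0.29008926 1.06940214]
```

View pics/s3.png

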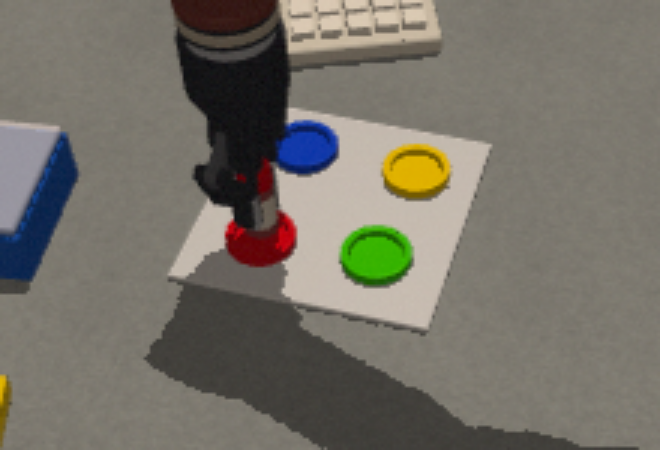

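The vial is centred over the red holder. Creeping down now.

```bash
python3 -m inch '[[0.1,0.2,0.2,0.4,0],[0.1,0.2,0.2,0.7,0],[0.1,0.2,0.2,0.8,0],[0.1,0.2,0.2,0.8,0]]';python3 -m inch '[[0.1,0,0,0.1,0],[0.1,0,0,0.1,0]]'
```

```text
t: 5.85
position: [612.7, -210.8, 49.1]
eef_rot: [-0.485, -3.103, -0.0]
wrist_force: [0.3, 0.5, -1.1]
grip_width: 26.5
t: 6.05
position: [613.0, -211.0, 48.6]
eef_rot: [0.485, 3.104, -0.0]
wrist_force: [-0.9, 0.1, 1.5]
grip_width: 26.9
```

```bash
python3 -m inch '[[0.1,0,0,0.1,0],[0.1,0,0,0.1,0]]';python3 -m inch '[[0.1,0,0,0.1,0],[0.1,0,0,0.1,0]]'
```

```text
t: 6.25
position: [613.0, -211.1, 48.5]
eef_rot: [0.485, 3.104, -0.0]
wrist_force: [-1.5, 0.7, 5.3]
grip_width: 26.9
t: 6.45
position: [613.0, -211.1, 48.5]
eef_rot: [0.485, 3.103, -0.0]
wrist_force: [-2.8, 0.9, 11.1]
grip_width: 26.8
```

Contact at TCP z = 48.5, as predicted. I'll release and retreat.

```bash
python3 -m inch '[[0.1,0,0,-0.1,0],[0.6,0,0,-0.1,0],[0.6,0,0,-0.1,0],[0.6,0,0,-0.1,0],[0.6,0,0,-0.1,0],[0.6,0,0,-3,0],[0.6,0,0,-7,0],[0.6,0,0,-11,0],[0.6,0,0,-14,0],[0.6,0,0,-16,0]]'; python3 -m inch '[[0.6,0,0,0,0]]'
python3 - <<'E'
from h import *
print("blue",shift([550,225,215]))
p=robot.snapshot("wrist");cv2.imwrite("pics/w4.png",p["image"][...,::-1])
p=robot.snapshot("top")
for u,v,a in blobs(p,"red",(372,130,440,250)): print(u,v,a,plane(p,u,v,75).round(1))
E
```

```text
t: 7.45
position: [613.8, -211.2, 209.2]
eef_rot: [0.484, 3.1, -0.001]
wrist_force: [-0.7, -0.3, -0.3]
grip_width: 51.2
t: 7.55
position: [614.8, -211.6, 210.0]
eef_rot: [0.484, 3.096, -0.002]
wrist_force: [-0.0, -0.2, -0.2]
grip_width: 51.8
blue [19.48143143 39.59977801 -0.64944982]
400.42483660130716 166.75571895424835 408.0 [ 602.2 -197.6   75. ]
```

View pics/w4.png

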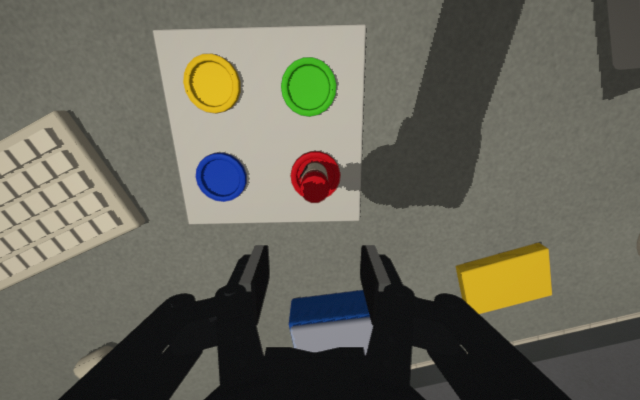

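Red stands upright in its holder at (315,180). Next is blue.

```bash
python3 -m inch '[[0.6,2.2,4.4,0,0],[0.6,4.4,8.8,0,0],[0.6,6.6,13.3,0,0],[0.6,8.8,17.8,0,0],[0.6,11,22.3,0,0],[0.6,13.2,26.8,0,0],[0.6,15.4,31.3,0,0],[0.6,17.4,35.4,0,0],[0.6,19,38.6,0,0],[0.6,19.5,39.6,0,0]]'; python3 -m inch '[[0.6,0,0,0,0],[0.6,0,0,0,0],[0.6,0,0,0,0]]'
python3 - <<'E'
from h import *
p=robot.snapshot("wrist")
for u,v,a in blobs(p,"blue",(200,100,420,300)): print(u,v,a,plane(p,u,v,136).round(1))
print(shift([550,225,113.5]))
E
```

```text
t: 8.65
position: [544.8, 231.8, 204.1]
eef_rot: [-0.47, -3.101, -0.002]
wrist_force: [0.5, 0.3, -0.0]
grip_width: 51.2
t: 8.95
position: [548.6, 222.5, 205.8]
eef_rot: [-0.491, -3.103, 0.004]
wrist_force: [-0.1, -0.5, 0.1]
grip_width: 51.3
318.49706196581195 221.75868055555554 1248.0 [550.8 225.  136. ]
[-0.0618334   0.26808249  9.25073718]
```

```bash
python3 -m inch '[[0.6,-0.1,0.2,3,0],[0.6,-0.1,0.2,6.5,0],[0.6,-0.1,0.2,8.6,0],[0.6,-0.1,0.2,9.2,0],[0.6,-0.1,0.2,9.2,0],[0.1,-0.1,0.2,9.2,0],[0.1,-0.1,0.2,9.2,0],[0.1,-0.1,0.2,9.2,0],[0.1,-0.1,0.2,9.2,0],[0.1,-0.1,0.2,9.2,0]]'; python3 -m inch '[[0.1,0,0,0,0],[0.1,0,0,-2,0],[0.1,0,0,-5,0],[0.1,0,0,-8.5,0],[0.1,0,0,-10,0],[0.1,0,0,-10,0]]'
python3 - <<'E'
from h import *
print(shift([582.8,-314.3,215]))
E
```

```text
t: 10.0
position: [550.7, 227.5, 116.0]
eef_rot: [0.485, 3.101, 0.002]
wrist_force: [0.0, -1.5, 6.3]
grip_width: 26.6
t: 10.6
position: [550.7, 228.1, 217.1]
eef_rot: [0.484, 3.099, 0.005]
wrist_force: [-0.8, 0.8, -0.7]
grip_width: 26.9
[-19.58082636 -50.67978904   0.08346243]
```

```bash
python3 -m inch '[[0.1,-1.6,-4.2,0,0],[0.1,-3.4,-8.8,0,0],[0.1,-5.1,-13.4,0,0],[0.1,-6.9,-18,0,0],[0.1,-8.7,-22.6,0,0],[0.1,-10.4,-27.1,0,0],[0.1,-12.2,-31.6,0,0],[0.1,-13.9,-36.1,0,0],[0.1,-15.7,-40.6,0,0],[0.1,-17.4,-45,0,0]]'; python3 -m inch '[[0.1,-1.4,-3.6,0,0],[0.1,-2,-5.2,0,0],[0.1,-2.2,-5.7,0,0],[0.1,-2.2,-5.7,0,0],[0.1,-2.2,-5.7,0,0],[0.1,-2.2,-5.7,0,0]]'
python3 - <<'E'
from h import *
p=robot.snapshot("wrist");cv2.imwrite("pics/w5.png",p["image"][...,::-1])
for u,v,a in blobs(p,"blue",(230,100,420,230)): print(u,v,a,plane(p,u,v,14).round(1))
print(shift([582.8,-314.3,51]))
E
```

```text
t: 11.6
position: [577.0, -255.9, 212.4]
eef_rot: [-0.484, -3.101, -0.001]
wrist_force: [1.2, -0.0, -0.6]
grip_width: 26.7
t: 12.2
position: [582.4, -312.3, 214.4]
eef_rot: [-0.479, -3.105, -0.003]
wrist_force: [0.8, 0.5, -0.3]
grip_width: 26.9
311.7240547839506 177.58979552469134 1728.0 [ 583.9 -315.2   14. ]
[-0.09441242 -0.14793446 16.35136474]
```

View pics/w5.png

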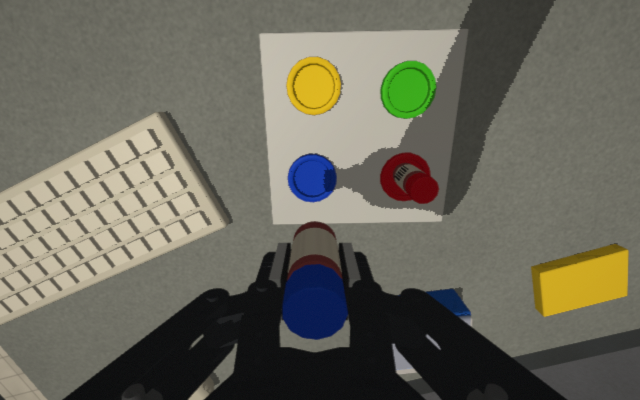

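Blue is held upright, with its holder at (312,178), and red is standing in its own. Descending.

```bash
python3 -m inch '[[0.1,-0.1,-0.1,4,0],[0.1,-0.1,-0.1,8,0],[0.1,-0.1,-0.1,11.5,0],[0.1,-0.1,-0.1,14,0],[0.1,-0.1,-0.1,15.4,0],[0.1,-0.1,-0.1,15.8,0],[0.1,-0.1,-0.1,16,0],[0.1,-0.1,-0.1,16,0]]';python3 -m inch '[[0.1,0,0,0.1,0],[0.1,0,0,0.1,0]]'
```

```text
t: 13.05
position: [583.2, -316.9, 55.7]
eef_rot: [0.484, 3.102, -0.001]
wrist_force: [0.7, -0.1, -1.0]
grip_width: 26.9
t: 13.25
position: [582.7, -316.9, 54.4]
eef_rot: [0.484, 3.102, -0.001]
wrist_force: [-0.9, -0.1, -0.6]
grip_width: 26.4
```

```bash
python3 -m inch '[[0.1,0,0.2,0.2,0],[0.1,0,0.2,0.2,0]]';python3 -m inch '[[0.1,0,0,0.1,0],[0.1,0,0,0.1,0]]';python3 -m inch '[[0.1,0,0,0.1,0],[0.1,0,0,0.1,0]]'
```

```text
t: 13.45
position: [582.9, -314.1, 51.3]
eef_rot: [-0.484, -3.104, -0.001]
wrist_force: [0.2, 0.1, -0.6]
grip_width: 26.3
t: 13.65
position: [583.0, -314.3, 51.2]
eef_rot: [0.484, 3.104, 0.001]
wrist_force: [-2.0, 1.6, 3.5]
grip_width: 26.4
t: 13.85
position: [583.0, -314.3, 51.1]
eef_rot: [0.484, 3.104, 0.001]
wrist_force: [-2.6, 1.9, 9.6]
grip_width: 26.5
```

```bash
python3 -m inch '[[0.1,0,0,-0.1,0],[0.6,0,0,-0.1,0],[0.6,0,0,-0.1,0],[0.6,0,0,-0.1,0],[0.6,0,0,-0.1,0],[0.6,0,0,-3,0],[0.6,0,0,-7,0],[0.6,0,0,-11,0],[0.6,0,0,-14,0],[0.6,0,0,-16,0]]'; python3 -m inch '[[0.6,0,0,0,0]]'
python3 - <<'E'
from h import *
print("yellow",shift([478.5,145.5,215]))
E
```

```text
t: 14.85
position: [583.7, -315.3, 212.4]
eef_rot: [0.484, 3.1, -0.002]
wrist_force: [0.2, 0.3, -0.9]
grip_width: 51.4
t: 14.95
position: [584.6, -315.7, 213.2]
eef_rot: [0.484, 3.097, -0.004]
wrist_force: [0.7, 0.1, 0.8]
grip_width: 51.2
yellow [24.17221085 40.68953689 -0.42875879]
```

```bash
python3 -m inch '[[0.6,2.4,4.1,0,0],[0.6,4.9,8.3,0,0],[0.6,7.4,12.5,0,0],[0.6,9.9,16.7,0,0],[0.6,12.4,20.9,0,0],[0.6,14.9,25.1,0,0],[0.6,17.4,29.3,0,0],[0.6,19.9,33.5,0,0],[0.6,22.4,37.7,0,0],[0.6,24.1,40.6,0,0]]'; python3 -m inch '[[0.6,0,0,0,0],[0.6,0,0,0,0],[0.6,0,0,0,0]]'
python3 - <<'E'
from h import *
p=robot.snapshot("wrist");cv2.imwrite("pics/w6.png",p["image"][...,::-1])
for u,v,a in blobs(p,"yellow",(200,100,420,300)): print(u,v,a,plane(p,u,v,136).round(1))
print(shift([478.5,145.5,114.5]))
E
```

```text
t: 15.95
position: [475.0, 149.2, 208.2]
eef_rot: [-0.478, -3.102, -0.001]
wrist_force: [0.4, -0.1, 0.1]
grip_width: 51.1
t: 16.25
position: [477.1, 143.7, 208.6]
eef_rot: [-0.488, -3.103, 0.003]
wrist_force: [0.7, -0.4, 0.6]
grip_width: 51.0
318.0077298616762 221.07675617032817 1229.0 [479.8 145.6 136. ]
[-0.0530572   0.25303025  9.42499933]
```

View pics/w6.png

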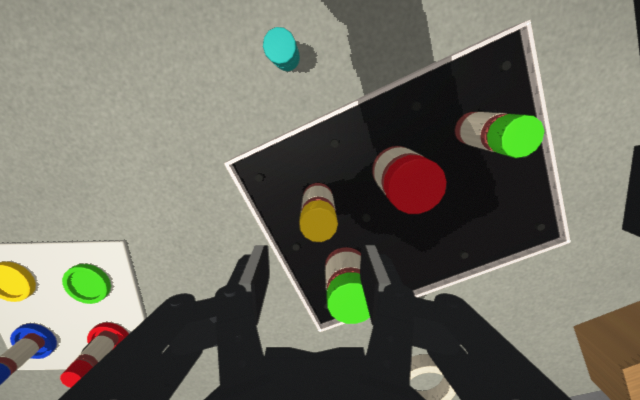

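Yellow is at (318,221) between the jaws, both jars are clear, and blue and red stand in their holders. Gripping.

```bash
python3 -m inch '[[0.6,-0.1,0.2,3,0],[0.6,-0.1,0.2,6.5,0],[0.6,-0.1,0.2,8.8,0],[0.6,-0.1,0.2,9.5,0],[0.6,-0.1,0.2,9.5,0],[0.1,-0.1,0.2,9.5,0],[0.1,-0.1,0.2,9.5,0],[0.1,-0.1,0.2,9.5,0],[0.1,-0.1,0.2,9.5,0],[0.1,-0.1,0.2,9.5,0]]'; python3 -m inch '[[0.1,0,0,0,0],[0.1,0,0,-2,0],[0.1,0,0,-5,0],[0.1,0,0,-8.5,0],[0.1,0,0,-10,0],[0.1,0,0,-10,0]]'
python3 - <<'E'
from h import *
print(shift([487.7,-282.5,215]))
E
```

```text
t: 17.3
position: [479.7, 147.1, 115.7]
eef_rot: [0.484, 3.101, 0.002]
wrist_force: [0.1, -1.3, 6.2]
grip_width: 26.4
t: 17.9
position: [479.9, 147.7, 216.8]
eef_rot: [0.484, 3.099, 0.005]
wrist_force: [0.2, -0.4, -1.6]
grip_width: 26.7
[-13.84826675 -40.73503641   0.09437441]
```

```bash
python3 -m inch '[[0.1,-1.4,-4,0,0],[0.1,-2.9,-8.5,0,0],[0.1,-4.4,-13,0,0],[0.1,-6,-17.6,0,0],[0.1,-7.5,-22.2,0,0],[0.1,-9,-26.6,0,0],[0.1,-10.6,-31,0,0],[0.1,-12,-35.2,0,0],[0.1,-13.2,-38.8,0,0],[0.1,-13.8,-40.6,0,0]]'; python3 -m inch '[[0.1,0,0,0,0],[0.1,0,0,0,0],[0.1,0,0,0,0]]'
python3 - <<'E'
from h import *
p=robot.snapshot("wrist");cv2.imwrite("pics/w7.png",p["image"][...,::-1])
for u,v,a in blobs(p,"yellow",(230,100,420,230)): print(u,v,a,plane(p,u,v,14).round(1))
print(shift([487.7,-282.5,50.7]))
E
```

```text
t: 18.9
position: [484.3, -286.1, 212.6]
eef_rot: [-0.493, -3.1, 0.003]
wrist_force: [-0.1, 0.3, -0.4]
grip_width: 26.9
t: 19.2
position: [486.4, -279.3, 213.6]
eef_rot: [-0.48, -3.103, -0.003]
wrist_force: [-0.5, 0.7, -0.5]
grip_width: 26.9
311.16190745452826 178.9606069173499 1768.5 [ 488.8 -283.1   14. ]
[-0.22188465 -0.29762751 16.31499205]
```

View pics/w7.png

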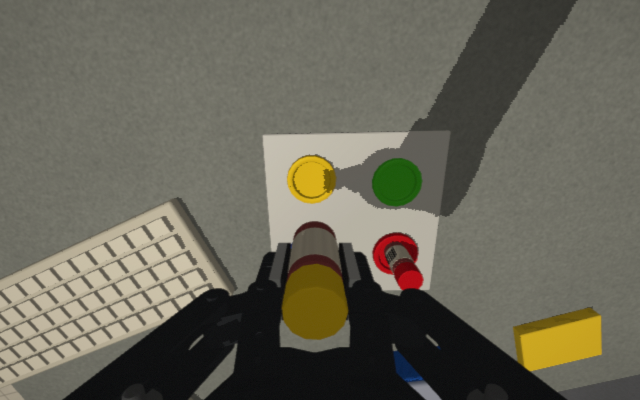

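Yellow is upright over its holder at (311,179). Blue is hidden behind the vial in this view, about 100 mm away and lower than the gripper's body. Descending.

```bash
python3 -m inch '[[0.1,-0.1,-0.1,4,0],[0.1,-0.1,-0.1,8,0],[0.1,-0.1,-0.1,11.5,0],[0.1,-0.1,-0.1,14,0],[0.1,-0.1,-0.1,15.4,0],[0.1,-0.1,-0.1,15.8,0],[0.1,-0.1,-0.1,16,0],[0.1,-0.1,-0.1,16,0],[0.1,-0.1,-0.1,16,0]]';python3 -m inch '[[0.1,0,0,0.1,0],[0.1,0,0,0.1,0]]'
```

```text
t: 20.15
position: [487.7, -283.3, 55.6]
eef_rot: [0.484, 3.102, -0.001]
wrist_force: [0.2, -0.5, 0.4]
grip_width: 26.7
t: 20.35
position: [487.2, -283.1, 53.8]
eef_rot: [0.485, 3.103, -0.001]
wrist_force: [-0.5, 0.2, -1.5]
grip_width: 26.4
```

```bash
python3 -m inch '[[0.1,0,0,0.1,0],[0.1,0,0,0.1,0]]';python3 -m inch '[[0.1,0,0,0.1,0],[0.1,0,0,0.1,0]]'
```

```text
t: 20.55
position: [486.8, -283.0, 52.3]
eef_rot: [-0.485, -3.104, 0.0]
wrist_force: [0.9, 0.4, -0.6]
grip_width: 26.5
t: 20.75
position: [486.8, -282.9, 51.2]
eef_rot: [-0.485, -3.104, -0.0]
wrist_force: [0.0, 0.3, -0.3]
grip_width: 26.4
```

```bash
python3 -m inch '[[0.1,0,0,0.1,0],[0.1,0,0,0.1,0]]';python3 -m inch '[[0.1,0,0,0.1,0],[0.1,0,0,0.1,0]]'
```

```text
t: 20.95
position: [487.0, -283.0, 50.8]
eef_rot: [0.485, 3.104, -0.0]
wrist_force: [0.3, 0.5, 3.5]
grip_width: 26.9
t: 21.15
position: [487.0, -283.0, 50.7]
eef_rot: [0.485, 3.104, -0.0]
wrist_force: [-2.9, 1.0, 10.5]
grip_width: 26.9
```

```bash
python3 -m inch '[[0.1,0,0,-0.1,0],[0.6,0,0,-0.1,0],[0.6,0,0,-0.1,0],[0.6,0,0,-0.1,0],[0.6,0,0,-0.1,0],[0.6,0,0,-3,0],[0.6,0,0,-7,0],[0.6,0,0,-11,0],[0.6,0,0,-14,0],[0.6,0,0,-16,0]]'; python3 -m inch '[[0.6,0,0,0,0]]'
python3 - <<'E'
from h import *
print("green",shift([459,291.7,215]))
E
```

```text
t: 22.15
position: [487.7, -283.4, 211.9]
eef_rot: [0.484, 3.1, -0.002]
wrist_force: [-0.5, -0.9, 0.0]
grip_width: 51.1
t: 22.25
position: [488.6, -283.9, 212.5]
eef_rot: [0.484, 3.097, -0.004]
wrist_force: [0.6, -0.6, 0.4]
grip_width: 51.2
green [20.36495078 53.91690091 -0.4711223 ]
```

```bash
python3 -m inch '[[0.6,1.6,4.2,0,0],[0.6,3.3,8.7,0,0],[0.6,5,13.2,0,0],[0.6,6.7,17.7,0,0],[0.6,8.4,22.2,0,0],[0.6,10.1,26.7,0,0],[0.6,11.8,31.2,0,0],[0.6,13.5,35.7,0,0],[0.6,15.2,40.2,0,0],[0.6,16.9,44.7,0,0]]'; python3 -m inch '[[0.6,1.6,4.3,0,0],[0.6,2.9,7.7,0,0],[0.6,3.4,9.1,0,0],[0.6,3.4,9.1,0,0],[0.6,3.4,9.1,0,0],[0.6,3.4,9.1,0,0]]'
python3 - <<'E'
from h import *
p=robot.snapshot("wrist");cv2.imwrite("pics/w8.png",p["image"][...,::-1])
for u,v,a in blobs(p,"green",(200,100,420,300)): print(u,v,a,plane(p,u,v,136).round(1))
print(shift([459,291.7,114.5]))
E
```

```text
t: 23.25
position: [461.2, 195.9, 208.1]
eef_rot: [-0.484, -3.102, 0.002]
wrist_force: [0.5, 0.4, -0.7]
grip_width: 51.3
t: 23.85
position: [458.2, 288.3, 209.0]
eef_rot: [-0.491, -3.103, 0.004]
wrist_force: [-0.4, -0.6, -0.1]
grip_width: 51.3
319.8944353518822 219.86552100381886 1222.0 [460.7 291.9 136. ]
[0.02936179 0.33492414 9.46497049]
```

View pics/w8.png

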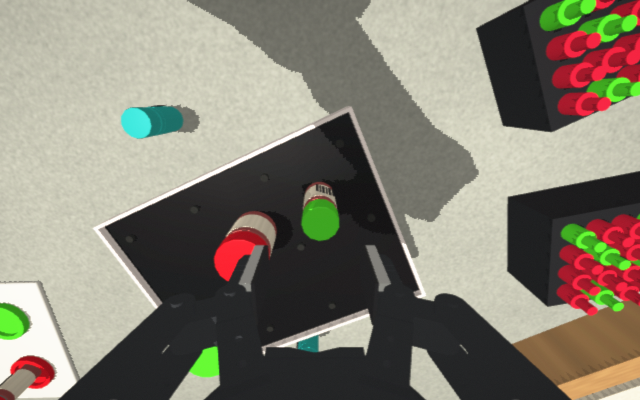

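Slim green is at (320,220). The big red jar at (245,250) is about 12 mm clear of the finger, and I narrow the opening slightly for margin.

```bash
python3 -m inch '[[0.52,-0.1,0.2,1,0],[0.52,-0.1,0.3,3.5,0],[0.52,-0.1,0.3,6.5,0],[0.52,-0.1,0.3,8.8,0],[0.52,-0.1,0.3,9.5,0],[0.1,-0.1,0.3,9.5,0],[0.1,-0.1,0.3,9.5,0],[0.1,-0.1,0.3,9.5,0],[0.1,-0.1,0.3,9.5,0],[0.1,-0.1,0.3,9.5,0]]'; python3 -m inch '[[0.1,0,0,0,0],[0.1,0,0,-2,0],[0.1,0,0,-5,0],[0.1,0,0,-8.5,0],[0.1,0,0,-10,0],[0.1,0,0,-10,0]]'
python3 - <<'E'
from h import *
print(shift([521.3,-187.7,215]))
E
```

```text
t: 24.9
position: [459.8, 294.1, 115.0]
eef_rot: [0.484, 3.103, 0.002]
wrist_force: [-0.1, -0.3, -0.5]
grip_width: 26.6
t: 25.5
position: [460.8, 294.8, 217.0]
eef_rot: [0.484, 3.099, 0.007]
wrist_force: [0.1, 0.5, -0.5]
grip_width: 26.7
[-20.47282454 -44.10780066   0.06091978]
```

```bash
python3 -m inch '[[0.1,-1.8,-4,0,0],[0.1,-3.8,-8.2,0,0],[0.1,-5.9,-12.6,0,0],[0.1,-8,-17.2,0,0],[0.1,-10.1,-21.8,0,0],[0.1,-12.2,-26.4,0,0],[0.1,-14.3,-30.8,0,0],[0.1,-16.4,-35.3,0,0],[0.1,-18.5,-39.8,0,0],[0.1,-20,-43.1,0,0]]'; python3 -m inch '[[0.1,-0.4,-0.9,0,0],[0.1,-0.4,-0.9,0,0],[0.1,-0.4,-0.9,0,0],[0.1,-0.4,-0.9,0,0]]'
python3 - <<'E'
from h import *
p=robot.snapshot("wrist");cv2.imwrite("pics/w9.png",p["image"][...,::-1])
for u,v,a in blobs(p,"green",(230,100,420,230)): print(u,v,a,plane(p,u,v,14).round(1))
print(shift([521.3,-187.7,50]))
E
```

```text
t: 26.5
position: [517.4, -181.6, 212.8]
eef_rot: [-0.49, -3.101, 0.002]
wrist_force: [0.2, 0.1, -1.2]
grip_width: 26.6
t: 26.9
position: [519.7, -184.5, 213.9]
eef_rot: [-0.478, -3.104, -0.003]
wrist_force: [0.7, 1.0, -0.4]
grip_width: 26.8
311.38649425287355 179.25363984674328 1740.0 [ 522.6 -188.3   14. ]
[-0.24808451 -0.25591951 16.4082563 ]
```

View pics/w9.png

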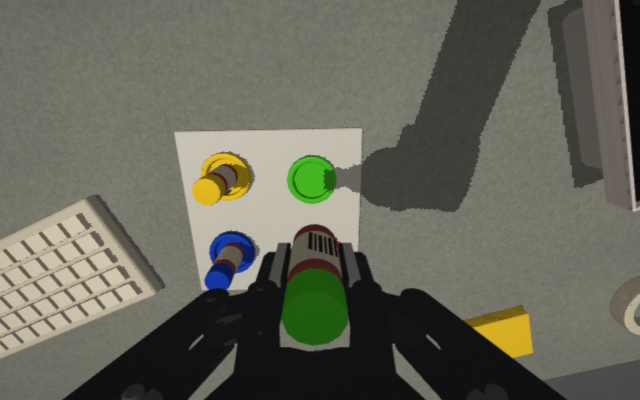

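Green is upright over its holder at (311,179), and yellow and blue stand in theirs. Descending.

```bash
python3 -m inch '[[0.1,-0.1,-0.1,4,0],[0.1,-0.1,-0.1,8,0],[0.1,-0.1,-0.1,11.5,0],[0.1,-0.1,-0.1,14,0],[0.1,-0.1,-0.1,15.4,0],[0.1,-0.1,-0.1,15.9,0],[0.1,-0.1,-0.1,16.2,0],[0.1,-0.1,-0.1,16.2,0],[0.1,-0.1,-0.1,16.2,0]]';python3 -m inch '[[0.1,0,0,0.1,0],[0.1,0,0,0.1,0]]';python3 -m inch '[[0.1,0,0,0.1,0],[0.1,0,0,0.1,0]]'
```

```text
t: 27.85
position: [521.1, -188.9, 53.5]
eef_rot: [0.484, 3.102, -0.001]
wrist_force: [0.3, 0.6, -0.5]
grip_width: 26.9
t: 28.05
position: [520.5, -188.7, 51.9]
eef_rot: [0.485, 3.103, -0.0]
wrist_force: [-0.4, 0.1, -1.0]
grip_width: 26.7
t: 28.25
position: [520.2, -188.6, 50.3]
eef_rot: [-0.485, -3.104, 0.0]
wrist_force: [-1.1, -0.5, -0.2]
grip_width: 26.7
```

```bash
python3 -m inch '[[0.1,0,0,0.1,0],[0.1,0,0,0.1,0]]';python3 -m inch '[[0.1,0,0,0.1,0],[0.1,0,0,0.1,0]]'
```

```text
t: 28.45
position: [520.2, -188.6, 49.2]
eef_rot: [-0.485, -3.104, 0.0]
wrist_force: [-0.3, -0.8, -0.9]
grip_width: 27.0
t: 28.65
position: [520.3, -188.6, 48.8]
eef_rot: [0.485, 3.104, -0.0]
wrist_force: [-0.8, 0.1, 4.5]
grip_width: 26.7
```

```bash
python3 -m inch '[[0.1,0,0,0.1,0],[0.1,0,0,0.1,0]]'; python3 -m inch '[[0.1,0,0,-0.1,0],[0.6,0,0,-0.1,0],[0.6,0,0,-0.1,0],[0.6,0,0,-0.1,0],[0.6,0,0,-0.1,0],[0.6,0,0,-3,0],[0.6,0,0,-7,0],[0.6,0,0,-11,0],[0.6,0,0,-14,0],[0.6,0,0,-16,0]]'; python3 -m inch '[[0.6,4,10,0,0],[0.6,6,14,0,0],[0.6,6,14,0,0],[0.6,6,14,0,0],[0.6,6,14,0,0],[0.6,6,14,0,0]]'
python3 - <<'E'
from h import *
a=robot.snapshot("side");b=robot.snapshot("top")
A=cv2.resize(a["image"][70:400,180:400],(533,800))
B=cv2.resize(b["image"][120:270,140:480],(790,349))
C=cv2.resize(a["image"][90:200,220:360],(790,621))[:440]
cv2.imwrite("pics/f1.png",cv2.resize(np.vstack([B,C]),(600,600))[...,::-1])
# vial axes on tray: cap (top z 76) versus holder, seen from the top view
for c,h in dict(red=(614,-210),green=(521.3,-187.7),blue=(582.8,-314.3),yellow=(487.7,-282.5)).items():
    print(c,[(round(u),round(v),int(s)) for u,v,s in blobs(b,c,(362,130,475,250))])
for c in("red","green"): print(c,[plane(b,u,v,134).round(1)[:2] for u,v,s in blobs(b,c,(148,155,272,255))])
E
```

```text
t: 28.85
position: [520.3, -188.6, 48.8]
eef_rot: [0.485, 3.104, -0.0]
wrist_force: [-3.5, 0.5, 11.2]
grip_width: 26.8
t: 29.85
position: [521.1, -188.9, 209.9]
eef_rot: [0.484, 3.1, -0.001]
wrist_force: [-0.3, -0.4, -0.6]
grip_width: 51.3
t: 30.45
position: [505.9, -38.6, 207.3]
eef_rot: [0.488, 3.103, -0.002]
wrist_force: [-0.1, 0.3, -0.2]
grip_width: 50.9
red [(401, 167, 397), (374, 196, 2254)]
green [(395, 205, 219)]
blue [(445, 181, 437)]
yellow [(431, 221, 448)]
red [array([474. , 218.7])]
green [array([557.8, 148.7])]
```

View pics/f1.png

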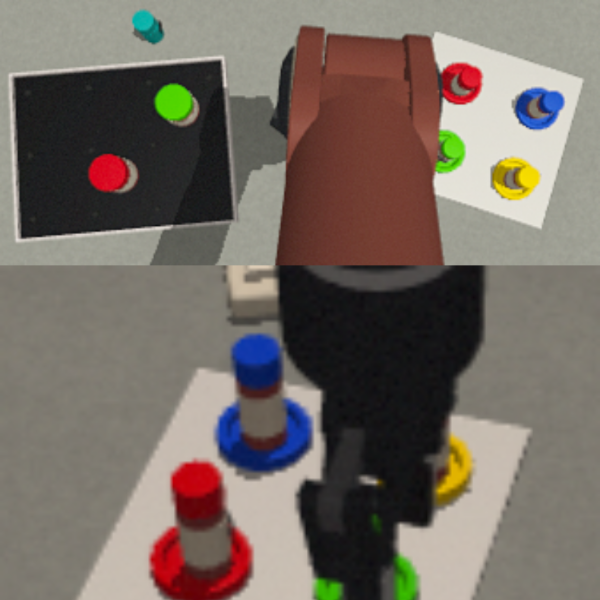

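The jars haven't moved (within 0.3 mm), and red and blue stand in their holders. The arm still hides green, so I back off for one last look.

```bash
python3 -m inch '[[0.6,1.5,4,-1,0],[0.6,3,8,-2,0],[0.6,4.5,12,-3,0],[0.6,6,16,-4,0],[0.6,7.5,20,-4,0],[0.6,9,24,-4,0],[0.6,9,24,-4,0],[0.6,9,24,-4,0]]'
python3 - <<'E'
from h import *
a=robot.snapshot("side")
cv2.imwrite("pics/f2.png",cv2.resize(a["image"][90:200,220:360],(760,597))[...,::-1])
E
```

```text
t: 31.35
position: [493.6, 218.7, 246.9]
eef_rot: [-0.484, -3.104, 0.001]
wrist_force: [0.3, -0.5, 0.6]
grip_width: 51.0
```

View pics/f2.png

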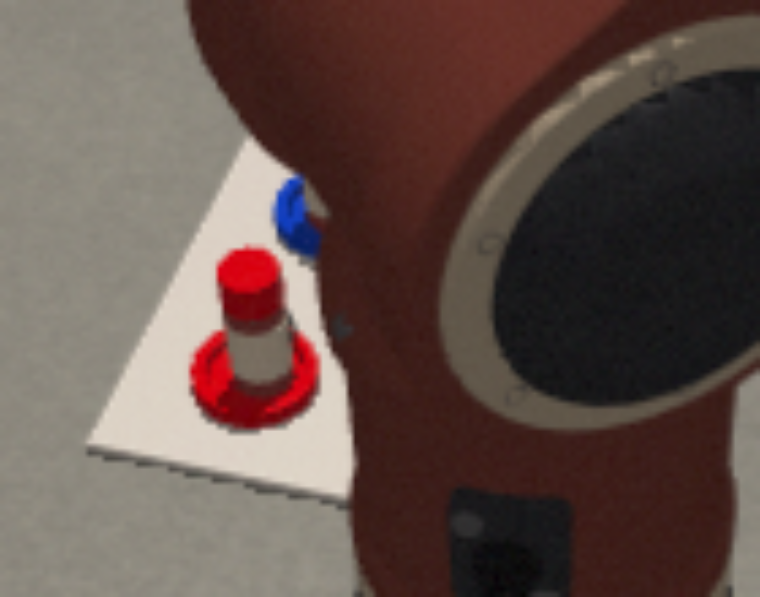

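The arm blocks the side view except for red. The top view should now see the tray.

Run:
```python
from h import *
b=robot.snapshot("top")
cv2.imwrite("pics/f3.png",cv2.resize(b["image"][125:260,340:490],(640,576),interpolation=cv2.INTER_CUBIC)[...,::-1])
```

```text
(no output)
```

View pics/f3.png

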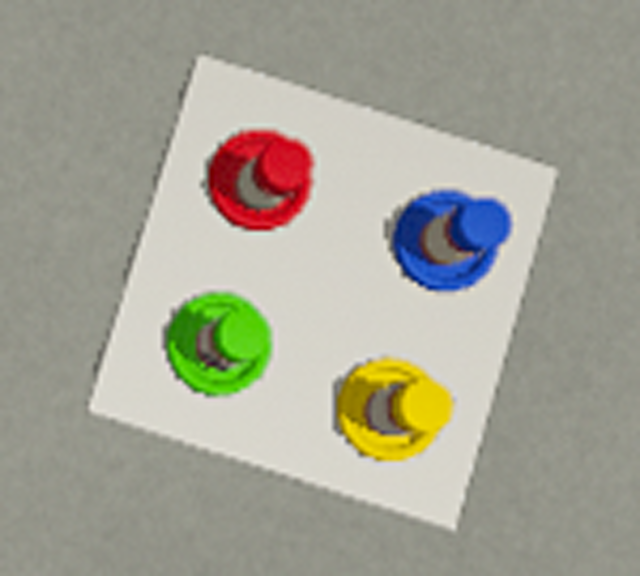

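All four vials stand in their matching holders: caps at red (285,165), blue (482,224), green (243,335) and yellow (424,405). Each leans outward only by perspective, and the gripper is clear of everything. Handing in.

```bash
python3 -c "
from station import robot
print(robot.sense()['t']);print(robot.sign_off())"
```

```text
31.45
the job is handed in; nothing more can be done
None
```

All four slim vials are in the holders of their cap colours, and I handed the job in at 31.5 s of the 104 s allowed. The red one went in first, followed by blue, yellow and green. I lowered each vial until the wrist sensor felt the floor, pressing with 10–11 N at most, then let go.

- **Vials:** the last top view shows all four standing upright inside their holders. A near side view also confirmed red and blue.
- **Jars:** at the last measurement both were within 0.3 mm of where they started. The final move passed above them with clearance, and I didn't re-measure them after it.
- **Turquoise look-alikes:** I never went near them at their height.
- **Limits:** the largest wrist force I read was about 11 N.

**Not fully checked:** the arm blocked the final side view of green and yellow, so those two rest on the top view, the contact readings and, for yellow, a wrist view. Green touched down about 1 mm lower than I predicted from its grip height. That fits the floor rather than the lip, which would have stopped it higher.

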